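# Change the empty wire spool in the pay-off stand

### The arm

A 6-joint arm with a two-finger parallel gripper is mounted at the origin on a cart in front of the work surface, level with it; the furniture and walls round the work are solid. World frame = base frame: x ahead of the robot, y to its left, z up, the work surface at z = 0. Lengths are in m, angles in degrees, forces in N, time in s.
With the tool pointing down it reaches from about 0.375 to 0.9 m from the base axis. Payload 3.1 kg.
Tool frame: the origin (TCP) lies on the centre line of the jaws, within the pads' length; the fingertips stand 19 mm ahead of it and the grasp point (between the pads) is the TCP (tips_ahead is the distance from the TCP to the fingertips, in m); z points along the fingers, y is the line along which they close (so a half turn about z gives the same grasp; the last joint's range is limited). The gripper opens to 87 mm and grips with 3 to 60 N. Pads are 19 mm wide; open, the fingers measure 117 mm over their backs; the gripper's body (75 mm by 190 mm) begins 51 mm behind the grasp point.
Start: joints at [59.101, 30.224, 82.088, -0, 67.689, -10.227], TCP at [0.221, 0.585, 0.242] pointing down, gripper open.
Joint ranges: [-176.69, 176.69], [-43.24, 126.21], [12.49, 139.97], [-82, 262], [0, 151.66], [-163.58, 163.58]. Speed limits (degrees/s): [159.86, 159.86, 180, 180, 180, 180].

### API

Orientations are given as a 3x3 rotation matrix whose columns are the frame's x, y, z axes.
In Python, from rig import read_state, capture, hand_in, trace, landmark_of, tips_ahead gives the robot as it stands.
- The arm moves only by the shell command python3 -m jog 'ROWS'. ROWS is JSON, a list of rows, each an object of numbers: "tx", "ty", "tz": the shift along the tool's x, y, z in cm; "roll": the turn about the tool's z in rad; "jaw": the opening, from 0 (shut) to 1 (fully open). A call has 1 to 8 rows; each row shifts and turns the commanded pose from where the row before left it, along the tool's axes as they then stand; what a row does not reach is not made up. A row lasts 1/10 s, in which the tool goes at most 50 mm and 8.59 degrees, less where a joint would pass 70% of its speed; a pose out of reach is approached as far as the arm can. A call with a gripper value outside its range is refused whole. The fingers move at their own pace and stop on an object; the grip force is fixed at half the most. Time passes only in rows, so rows that do not move let the fingers close. It gives the time, the measured TCP pose, the force, the opening and the grip force at its end, in the units of the state.
- read_state(): the state, without advancing time (a new reading comes with each control period).
- capture(name): name is "side" or "top" or "wrist"; returns a dict with "img" (420x560x3 uint8, red, green, blue), "vertical_fov" (degrees; the focal length in pixels is half the picture's height over the tangent of half this angle, whatever the lens; pixels are square), "cx", "cy" (the principal point, pixels), "cam_to_world" (4x4, takes a point from camera to world coordinates); the wrist camera has in their place "tool_from_camera" (4x4, takes a point from camera to tool coordinates, whose origin is the TCP and whose axes are the flange's). Camera axes: x right, y up, looking along -z (the intrinsics and any distortion apply to the point x, -y, -z); pixel columns grow to the right and rows downward; lengths in m; the calibration is good to about 2 mm. A picture is of the moment at which its call begins: read the wrist's pose just before it. There is no depth.
- hand_in(): hands the job in; it is judged then, once.
Trained networks look in the newest picture that a camera, given by its name, has taken for a name from the list of things; names that differ only in an ending like _2 or _b are one class to them, and where a whole thing is asked for, a point or a joint stands for the part that bears it (a point fixed in the world has none). Each returns a list of dicts, best first, with "p" (0 to 1); they miss things now and then, are a little off and sometimes report something else, mostly with a low value. They report only what shows in the picture. A call takes as long as a camera call.
- trace(camera, thing): "pixels" (420x560 bool, what is visible of it) and "bbox" ([left, top, width, height] in pixels, round what is visible of it).
- landmark_of(camera, thing): "point" ([row, column] in pixels: a listed point, or the origin of a listed thing).
The state is a dict: "time_s": time; "joint_positions": joint angles; "qvel": joint speeds; "tau": joint torques, N m; "position": TCP position; "tcp_rot": TCP orientation; "force": force on the tool from outside, world axes, zero at the start; "moment": the same for the moment, N m; "opening": opening from 0.0 (shut) to 1.0 (fully open); "grasp_force": force on a finger pad.
Only numpy, scipy, OpenCV 4.12 (cv2) and the standard library are available. Lean on these libraries where they do the work, as an engineer would, in place of code of your own. Each camera call takes 0.05 s, during which the arm holds its last target. There are 200 camera calls.

### The job

Change the empty wire spool in the blue two-bay pay-off stand: lift the bare spool out of whichever bay holds it, bringing its arbor forward from under the lips and up through the slot mouths, and lay it in the free place of the wooden vee rack. Then load the full spool from the rack into that same bay, arbor down through the mouths, back under the lips and down into the seats. Leave the other spool seated in its bay and do not knock the varnish pot that stands on the bench between stand and rack.

Things in the scene. Friction and masses are not known exactly. Their poses are not given: they have to be found in the camera images.
- stand: fixed stand: base 110 x 256 x 8 mm, two bays side by side (centres 124 mm apart in y), each of two upright blue cheek plates 6 mm thick, 80 mm deep, 95 mm high, 62 mm clear between; inside a bay nothing else rises above z = 30 mm. Each plate has a hook-shaped slot 14 mm wide for the 8 mm arbors. Origin: underside, middle; x to the rear, y left along the arbors, z up
- seat_a (a point): left bay (+y): where the middle of a seated spool's arbor lies, in the vee seat at the end of the slot, stand x = +20 mm, z = 64 mm; axes as the stand's. Above it runs the lip: underside at z = 85 mm, top 95 mm, from the plate's rear forward to its tip at x = -13 mm
- seat_b (a point): seat of the right bay (-y side of the stand), likewise
- mouth_a (a point): left bay: the arbor's middle at the foot of the mouth, stand x = -20 mm, z = 78 mm. The mouth is open upward from here, between the lip's tip and a front horn (both 95 mm high); to the rear the slot runs level under the lip (arbor at z = 78 mm) to x = +20 mm, then drops 14 mm into seat_a
- mouth_b (a point): right bay, likewise
- rack: wooden vee rack, fixed: board 100 x 270 x 12 mm with two sloping battens along y that carry the flanges of two spools lying in line; low cross strips divide it in two places. Nothing on it rises above 26 mm. Origin: underside, middle; y along the trough, z up
- place_a (a point): left place (+y) of the rack, free at the start: where the arbor's middle of a spool lying there is, 45 mm above the bench; axes as the rack's
- place_b (a point): right place (-y) of the rack, where the full spool lies at the start, likewise
- spool_empty: empty black spool: flanges 60 mm in diameter, 4 mm thick, 50 mm over both; bare core 34 mm in diameter, 42 mm wide; 0.1 kg; on a steel arbor 8 mm in diameter, 98 mm long, with 17 mm brass collars 44 to 50 mm from the middle (outside the plates when loaded). Origin: middle of the arbor, y along it. Starts seated in one of the two bays
- spool_full: full spool of dark copper wire, flanges 60 mm in diameter, 50 mm over the flanges, to be gripped across the 60 mm like a solid cylinder, about 0.45 kg, on the same kind of arbor. Origin: middle of the arbor; y along the arbor. Starts in the right place of the rack.
- spool_used: the other spool in the stand, with wire on it, same as the full one; stays seated in its bay. Origin: middle of the arbor
- varnish_pot: varnish pot with a black screw lid, 60 mm in diameter, 76 mm high, standing loose on the bench between stand and rack; to be left alone. Origin: centre of its underside

How it is judged:
By the outcome, as a careful person would: the job done as asked, in the order asked, and still so for the second after the job is handed in, with the robot touching nothing.
It also fails if it takes over 64 s, if anything falls off the work surface, if the arm or the gripper's body presses on something with over 40 N, if the wrist force passes 120 N, or if a joint passes its speed limit or range.

## Working session

There is one attempt and no reset: what is moved stays moved. The work goes in short steps, Python scripts to look and compute and a shell command to move; the robot and the scene stay as the last step left them, time stands still between calls to the robot, and variables do not carry over. Pictures are saved under pics/ and viewed, at most 10 in all, crops included, and the job is handed in when it is done.

```bash
ls; mkdir -p pics
python3 - <<'E'
from rig import *
import cv2,numpy as np
s=read_state()
for k in ('time_s','position','tcp_rot','opening','force'): print(k,np.round(s[k],4).tolist())
print(tips_ahead() if callable(tips_ahead) else tips_ahead)
ims=[]
for c in('side','top'):
    d=capture(c); ims.append(d['img'])
    print(c,{k:(np.round(v,4).tolist()) for k,v in d.items() if k!='img'})
    for n in ['seat_a','seat_b','mouth_a','mouth_b','stand','rack','place_a','place_b','spool_empty','spool_full','spool_used','varnish_pot']:
        print(n,[(np.round(r['point'],1).tolist(),round(r['p'],2)) for r in landmark_of(c,n)[:3]])
    cv2.imwrite(f'pics/{c}0.png',d['img'][:,:,::-1])
d=capture('wrist');cv2.imwrite('pics/wrist0.png',d['img'][:,:,::-1]); print({k:(np.round(v,4).tolist()) for k,v in d.items() if k!='img'})
print(read_state()['time_s'])
E
```

```text
pics
time_s 0.0
position [0.2202, 0.5842, 0.2406]
tcp_rot [[-0.9356, 0.353, -0.0011], [0.353, 0.9356, -0.0019], [0.0004, -0.0022, -1.0]]
opening 0.9969
force [-0.7257, 0.0036, 0.2194]
0.019
side {'vertical_fov': 42.5616, 'cx': 274.28, 'cy': 218.3364, 'cam_to_world': [[0.9006, 0.2748, -0.3367, 0.0318], [-0.4344, 0.5956, -0.6757, -0.99], [0.0149, 0.7548, 0.6557, 1.0337], [0.0, 0.0, 0.0, 1.0]]}
seat_a [([168.8, 235.1], 0.7), ([191.3, 257.0], 0.58)]
seat_b [([168.8, 235.1], 0.7), ([191.3, 257.0], 0.58)]
mouth_a [([170.4, 222.1], 0.63), ([187.4, 247.9], 0.61)]
mouth_b [([170.4, 222.1], 0.63), ([187.4, 247.9], 0.61)]
stand [([201.1, 237.8], 0.68)]
rack [([313.9, 304.6], 0.93)]
place_a [([324.1, 322.0], 0.92), ([286.6, 294.3], 0.63)]
place_b [([324.1, 322.0], 0.92), ([286.6, 294.3], 0.63)]
spool_empty [([168.0, 228.7], 0.76), ([325.7, 319.8], 0.49)]
spool_full [([326.5, 321.6], 0.55)]
spool_used [([192.0, 259.3], 0.76)]
varnish_pot [([242.4, 271.5], 0.73)]
top {'vertical_fov': 44.1781, 'cx': 279.8519, 'cy': 204.3402, 'cam_to_world': [[-0.0159, 0.9868, -0.1611, 0.2866], [-0.9998, -0.0135, 0.
[... 273 characters left out ...]
, 154.3], 0.66)]
mouth_b [([201.9, 205.9], 0.95), ([214.5, 154.3], 0.66)]
stand [([203.0, 181.9], 0.68)]
rack [([213.0, 375.9], 0.66)]
place_a [([212.2, 404.0], 0.79), ([214.0, 157.4], 0.67), ([211.2, 354.0], 0.64)]
place_b [([212.2, 404.0], 0.79), ([214.0, 157.4], 0.67), ([211.2, 354.0], 0.64)]
spool_empty [([199.9, 151.9], 0.71), ([185.5, 203.6], 0.52)]
spool_full [([213.7, 403.3], 0.93), ([198.0, 154.9], 0.72)]
spool_used [([187.2, 204.0], 0.8)]
varnish_pot [([205.2, 273.3], 0.82)]
{'vertical_fov': 67.3977, 'cx': 283.4674, 'cy': 206.0919, 'tool_from_camera': [[-0.0006, 0.9673, 0.2537, 0.0684], [1.0, 0.0008, -0.001, -0.0003], [-0.0012, 0.2537, -0.9673, -0.1424], [0.0, 0.0, 0.0, 1.0]]}
1.35
```

View pics/top0.png

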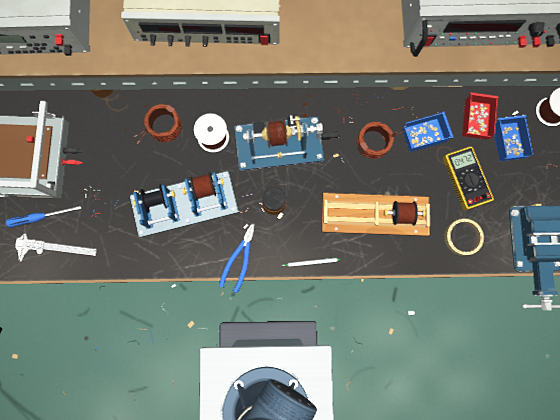

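View pics/side0.png

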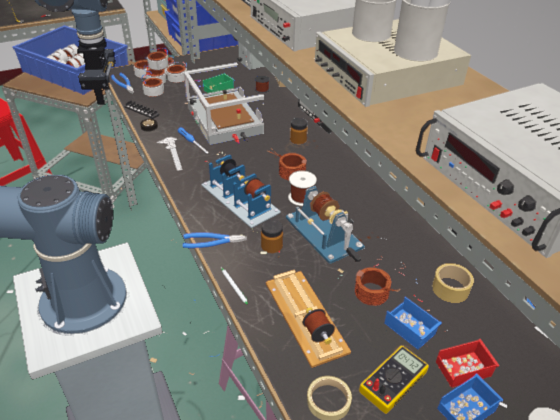

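```bash
cat > h.py <<'E'
import numpy as np,cv2
from rig import *
# lens distortion neglected unless found in checks
def ray(d,rc,T=None):
    h=d['img'].shape[0] if 'img' in d else 420
    f=210/np.tan(np.radians(d['vertical_fov'])/2)
    T=np.array(d['cam_to_world']) if T is None else T
    v=np.array([(rc[1]-d['cx'])/f,-(rc[0]-d['cy'])/f,-1.])
    return T[:3,3],T[:3,:3]@v
def at_z(d,rc,z,T=None):
    o,v=ray(d,rc,T); return o+v*(z-o[2])/v[2]
def tri(rays):
    A=0;b=0
    for o,v in rays:
        v=v/np.linalg.norm(v);P=np.eye(3)-np.outer(v,v);A=A+P;b=b+P@o
    p=np.linalg.solve(A,b)
    return p,[np.linalg.norm((np.eye(3)-np.outer(v,v)/(v@v))@(p-o)) for o,v in rays]
def proj(d,p,T=None):
    f=210/np.tan(np.radians(d['vertical_fov'])/2)
    T=np.array(d['cam_to_world']) if T is None else T
    q=T[:3,:3].T@(np.asarray(p)-T[:3,3]); return d['cy']-f*q[1]/-q[2], d['cx']+f*q[0]/-q[2]
E
python3 - <<'E'
from h import *
S=capture('side');T=capture('top')
for n,a,b,z in [('empty',(168,228.7),(199.9,151.9),.064),('used',(192,259.3),(187.2,204),.064),('full',(326.5,321.6),(213.7,403.3),.045),('placeA',(286.6,294.3),(211.2,354),.045),('pot',(242.4,271.5),(205.2,273.3),0),('mouthE',(170.4,222.1),(214.5,154.3),.078),('mouthU',(187.4,247.9),(201.9,205.9),.078),('stand',(201.1,237.8),(203,181.9),0),('rack',(313.9,304.6),(213,375.9),0)]:
    p,r=tri([ray(S,a),ray(T,b)]); print(n,p.round(4),np.round(r,4),at_z(S,a,z)[:2].round(4),at_z(T,b,z)[:2].round(4))
E
```

```text
empty [0.5014 0.2681 0.0729] [0.0006 0.0006] [0.5051 0.2799] [0.5035 0.27  ]
used [0.5404 0.1443 0.0545] [0.0055 0.0055] [0.541  0.1326] [0.5331 0.1446]
full [ 0.4716 -0.3474  0.0361] [0.0066 0.0066] [ 0.4743 -0.3543] [ 0.464  -0.3427]
placeA [ 0.4724 -0.2214  0.0461] [0.0006 0.0006] [ 0.4735 -0.2206] [ 0.4719 -0.2214]
pot [ 0.4999 -0.0249  0.0131] [0.0053 0.0053] [ 0.5113 -0.0134] [ 0.4969 -0.0234]
mouthE [0.4705 0.2588 0.0784] [0.005 0.005] [0.4756 0.2583] [0.4657 0.2602]
mouthU [0.4987 0.1342 0.0918] [0.0069 0.0069] [0.5126 0.1497] [0.4945 0.1379]
stand [ 0.5065  0.2122 -0.0168] [0.0021 0.0021] [0.4969 0.1933] [0.5057 0.2088]
rack [ 0.4714 -0.2821  0.0106] [0.0002 0.0002] [ 0.4757 -0.2747] [ 0.4732 -0.2844]
```

The empty black spool is in the left (+y) bay, at about (200, 152) in the top view. The copper spool sits in the right bay (187, 204), the full one on the rack (213, 403), and the pot at (203, 273). I'll move the wrist camera over the stand for finer measurement.

```bash
python3 -m jog '[{"tx":-4.2,"ty":-2.15},{"tx":-4.2,"ty":-2.15},{"tx":-4.2,"ty":-2.15},{"tx":-4.2,"ty":-2.15},{"tx":-4.2,"ty":-2.15},{"tx":-4.2,"ty":-2.15},{"tx":-4.2,"ty":-2.15},{"tx":-4.2,"ty":-2.15}]'
python3 -m jog '[{"tx":-4,"ty":-2.2},{"roll":0.14},{"roll":0.14},{"roll":0.14},{"roll":0.14},{"roll":0.14},{"roll":0.14},{"roll":0.14,"jaw":0.6}]'
python3 -m jog '[{"jaw":0.6},{"jaw":0.6}]'
cat > w.py <<'E'
from h import *
def wcap(name):
    s=read_state(); d=capture('wrist')
    M=np.eye(4);M[:3,:3]=s['tcp_rot'];M[:3,3]=s['position']
    T=M@np.array(d['tool_from_camera']); cv2.imwrite(f'pics/{name}.png',d['img'][:,:,::-1]); np.savez(f'pics/{name}.npz',T=T,**d)
    return d,T,s
E
python3 - <<'E'
from w import *
d,T,s=wcap('w1'); print(s['position'],np.round(s['tcp_rot'],4),s['joint_positions'])
for n,z in [('seat_a',.064),('mouth_a',.078),('spool_empty',.064),('spool_used',.064),('stand',0),('varnish_pot',0)]:
    for r in landmark_of('wrist',n)[:3]: print(n,np.round(r['point'],1),round(r['p'],2),at_z(d,r['point'],z,T).round(4))
E
```

```text
[0.22059184 0.58476771 0.2415742 ] [[-0.9356  0.353   0.    ]
 [ 0.353   0.9356  0.    ]
 [-0.      0.     -1.    ]] [ 5.91018771e+01  3.02218518e+01  8.20862524e+01  1.51030527e-05
  6.76892895e+01 -1.02284983e+01]$[0]: bad value
$[0]: bad value
$[0]: bad value
```

View pics/w1.png

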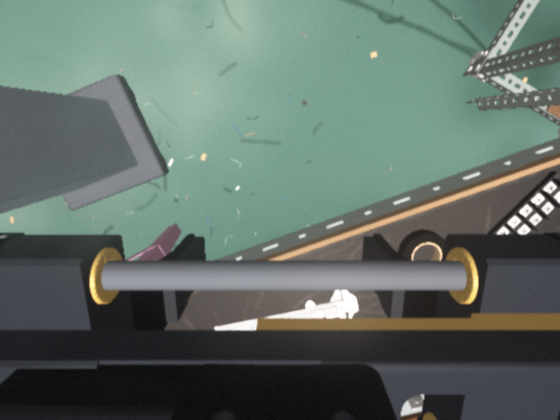

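The arm did not move: the rows were refused. The wrist view shows the fingers along the bottom (rows 240 and below) and bench or floor above. I'll retry with all the keys in each row.

```bash
python3 -m jog '[{"tx":-4.2,"ty":-2.15,"tz":0,"roll":0,"jaw":1},{"tx":-4.2,"ty":-2.15,"tz":0,"roll":0,"jaw":1}]'; python3 -m jog --help | head -20
```

```text
time_s: 2.0
position: [0.2839, 0.5149, 0.2415]
tcp_rot: [[-0.937, 0.35, 0.001], [0.35, 0.937, 0.0], [-0.0, 0.001, -1.0]]
force: [1.0, 0.9, 0.2]
opening: 1.0
grasp_force: 0.0invalid input: not JSON, or not a number
```

```bash
python3 -m jog '[{"tx":-4.2,"ty":-2.15,"tz":0,"roll":0,"jaw":0.6},{"tx":-4.2,"ty":-2.15,"tz":0,"roll":0,"jaw":0.6},{"tx":-4.2,"ty":-2.15,"tz":0,"roll":0,"jaw":0.6},{"tx":-4.2,"ty":-2.15,"tz":0,"roll":0,"jaw":0.6},{"tx":-4.2,"ty":-2.15,"tz":0,"roll":0,"jaw":0.6},{"tx":-4.2,"ty":-2.15,"tz":0,"roll":0,"jaw":0.6},{"tx":-4,"ty":-2.3,"tz":0,"roll":0,"jaw":0.6}]'
python3 -m jog '[{"tx":0,"ty":0,"tz":0,"roll":0.14,"jaw":0.6},{"tx":0,"ty":0,"tz":0,"roll":0.14,"jaw":0.6},{"tx":0,"ty":0,"tz":0,"roll":0.14,"jaw":0.6},{"tx":0,"ty":0,"tz":0,"roll":0.14,"jaw":0.6},{"tx":0,"ty":0,"tz":0,"roll":0.14,"jaw":0.6},{"tx":0,"ty":0,"tz":0,"roll":0.14,"jaw":0.6},{"tx":0,"ty":0,"tz":0,"roll":0.14,"jaw":0.6},{"tx":0,"ty":0,"tz":0,"roll":0,"jaw":0.6}]'
python3 - <<'E'
from w import *
d,T,s=wcap('w2'); print(s['time_s'],s['position'],np.round(s['tcp_rot'],4),s['joint_positions'])
for n,z in [('seat_a',.064),('mouth_a',.078),('spool_empty',.064),('spool_used',.064),('stand',0),('varnish_pot',0)]:
    for r in landmark_of('wrist',n)[:3]: print(n,np.round(r['point'],1),round(r['p'],2),at_z(d,r['point'],z,T).round(4))
E
```

```text
time_s: 2.7
position: [0.505, 0.268, 0.2418]
tcp_rot: [[-0.936, 0.353, 0.001], [0.353, 0.936, 0.0], [-0.001, 0.001, -1.0]]
force: [0.8, 0.6, 0.0]
opening: 0.608
grasp_force: 0.0
time_s: 3.5
position: [0.5036, 0.2696, 0.2416]
tcp_rot: [[-0.228, 0.974, 0.0], [0.974, 0.228, 0.0], [0.0, 0.0, -1.0]]
force: [-0.2, -0.4, 0.1]
opening: 0.601
grasp_force: 0.0
3.5 [0.50363268 0.26957601 0.24162275] [[-2.281e-01  9.736e-01  2.000e-04]
 [ 9.736e-01  2.281e-01  1.000e-04]
 [ 0.000e+00  2.000e-04 -1.000e+00]] [1.69533984e+01 2.60599000e+01 8.99541421e+01 1.04026379e-03
 6.39728046e+01 3.76522501e+00]
seat_a [199.1 289.2] 0.63 [0.5118 0.2637 0.064 ]
mouth_a [200.8 249.8] 0.96 [0.4728 0.2562 0.078 ]
mouth_a [304.7 252. ] 0.95 [0.4987 0.1422 0.078 ]
spool_empty [198.4 288.3] 0.59 [0.5107 0.2642 0.064 ]
spool_used [306.4 287.4] 0.8 [0.5391 0.1404 0.064 ]
stand [230.1 277.3] 0.85 [0.5111 0.2059 0.    ]
```

View pics/w2.png

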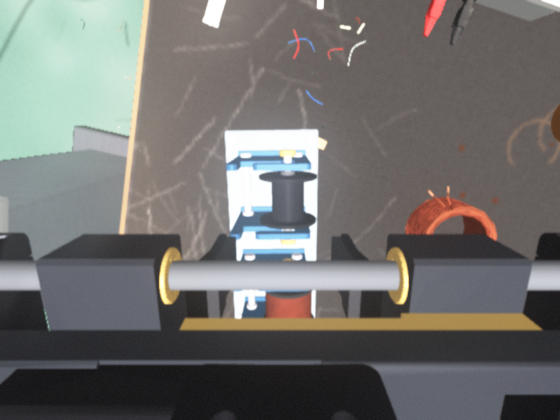

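The wrist view shows the empty spool at about (198, 288), square to the tool. I'll descend to z≈0.15 and look again.

```bash
python3 -m jog '[{"tx":-0.65,"ty":0.6,"tz":3,"roll":0,"jaw":0.65},{"tx":0,"ty":0,"tz":3,"roll":0,"jaw":0.65},{"tx":0,"ty":0,"tz":3,"roll":0,"jaw":0.65},{"tx":0,"ty":0,"tz":0,"roll":0,"jaw":0.65},{"tx":0,"ty":0,"tz":0,"roll":0,"jaw":0.65}]'
python3 - <<'E'
from w import *
d,T,s=wcap('w3'); print(s['time_s'],s['position'],s['opening'])
R=np.array(s['tcp_rot']);P=np.array(s['position'])
for n,z in [('seat_a',.064),('mouth_a',.078),('spool_empty',.064)]:
    for r in landmark_of('wrist',n)[:3]:
        p=at_z(d,r['point'],z,T); print(n,np.round(r['point'],1),round(r['p'],2),p.round(4),'tool',(R.T@(p-P)).round(4))
r=trace('wrist','spool_empty')
print([(x['bbox'],x['p']) for x in r])
im=d['img'][:,:,::-1].copy(); im[r[0]['pixels']]=im[r[0]['pixels']]//2+np.array([0,100,0],np.uint8)
cv2.imwrite('pics/w3c.png',cv2.resize(im[100:300,160:420],None,fx=3,fy=3)[:600])
E
```

```text
time_s: 4.35
position: [0.5109, 0.2646, 0.1515]
tcp_rot: [[-0.228, 0.974, -0.001], [0.974, 0.228, -0.0], [-0.0, -0.001, -1.0]]
force: [-0.0, 0.6, 0.7]
opening: 0.652
grasp_force: 0.0
4.35 [0.51090904 0.2646273  0.15154805] 0.6516043092952958
mouth_a [219.6 223.4] 0.66 [0.4689 0.2569 0.078 ] tool [ 0.002  -0.0426  0.0736]
[([244.3, 148.4, 75.4, 112.3], 0.87)]
```

View pics/w3c.png

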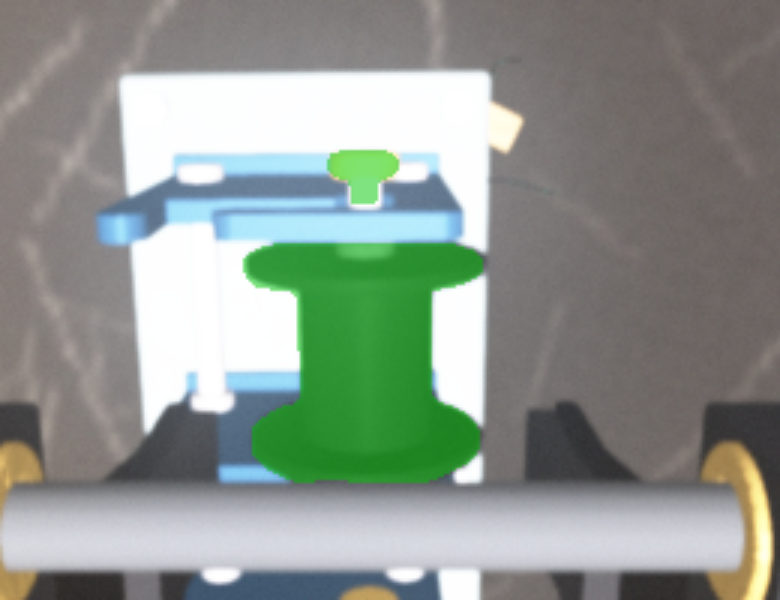

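Run:
```python
from w import *
z=np.load('pics/w3.npz');T=z['T'];d={k:z[k] for k in z.files}
R=np.array(read_state()['tcp_rot']);P=np.array(read_state()['position'])
pts={}
for n,r,c in [('f1l',188.3,241.3),('f1r',188.3,322),('f2l',246.7,243.7),('f2r',246.7,320.6),('corel',216,259.7),('corer',216,304)]:
    p=at_z(d,(r,c),.064,T);print(n,p.round(4),(R.T@(p-P)).round(4))
```

```text
f1l [0.4758 0.279  0.064 ] [ 0.0219 -0.0322  0.0891]
f1r [0.5342 0.2927 0.064 ] [0.0219 0.0278 0.0893]
f2l [0.4866 0.2339 0.064 ] [-0.0245 -0.0319  0.0891]
f2r [0.5451 0.2476 0.064 ] [-0.0246  0.0281  0.0893]
corel [0.4936 0.2612 0.064 ] [ 0.0004 -0.0189  0.0891]
corer [0.5264 0.2688 0.064 ] [0.0004 0.0148 0.0892]
```

Flange width comes out at 60.0 mm, flange spacing at 46.5 mm, and the offset at (-1.3, -2.0) mm in the tool frame, all consistent. Descending and gripping.

```bash
python3 -m jog '[{"tx":-0.1,"ty":-0.2,"tz":2,"roll":0,"jaw":0.65},{"tx":0,"ty":0,"tz":2.3,"roll":0,"jaw":0.65},{"tx":0,"ty":0,"tz":2,"roll":0,"jaw":0.65},{"tx":0,"ty":0,"tz":2.05,"roll":0,"jaw":0.65},{"tx":0,"ty":0,"tz":0,"roll":0,"jaw":0.65}]'
python3 -m jog '[{"tx":0,"ty":0,"tz":0,"roll":0,"jaw":0.2},{"tx":0,"ty":0,"tz":0,"roll":0,"jaw":0.2},{"tx":0,"ty":0,"tz":0,"roll":0,"jaw":0.2},{"tx":0,"ty":0,"tz":0,"roll":0,"jaw":0.2},{"tx":0,"ty":0,"tz":0,"roll":0,"jaw":0.2},{"tx":0,"ty":0,"tz":0,"roll":0,"jaw":0.2}]'
```

```text
time_s: 5.1
position: [0.5079, 0.2628, 0.0666]
tcp_rot: [[-0.228, 0.974, -0.004], [0.974, 0.228, -0.001], [-0.0, -0.004, -1.0]]
force: [0.4, -0.6, 0.1]
opening: 0.652
grasp_force: 0.0
time_s: 5.7
position: [0.5094, 0.2633, 0.069]
tcp_rot: [[-0.228, 0.974, 0.001], [0.974, 0.228, 0.0], [0.0, 0.001, -1.0]]
force: [-1.2, -0.0, 5.9]
opening: 0.38
grasp_force: 30.0
```

```bash
python3 -m jog '[{"tx":0,"ty":0,"tz":-0.7,"roll":0,"jaw":0.2},{"tx":0,"ty":0,"tz":-0.7,"roll":0,"jaw":0.2},{"tx":0,"ty":0,"tz":0,"roll":0,"jaw":0.2},{"tx":0,"ty":0,"tz":0,"roll":0,"jaw":0.2},{"tx":0,"ty":0,"tz":0,"roll":0,"jaw":0.2}]'
```

```text
time_s: 6.2
position: [0.509, 0.2631, 0.0818]
tcp_rot: [[-0.228, 0.974, -0.0], [0.974, 0.228, -0.0], [-0.0, -0.0, -1.0]]
force: [0.6, 0.5, -1.0]
opening: 0.384
grasp_force: 30.0
```

```bash
python3 -m jog '[{"tx":0,"ty":-1,"tz":-0.05,"roll":0,"jaw":0.2},{"tx":0,"ty":-1,"tz":0,"roll":0,"jaw":0.2},{"tx":0,"ty":-1,"tz":0,"roll":0,"jaw":0.2},{"tx":0,"ty":-1,"tz":0,"roll":0,"jaw":0.2},{"tx":0,"ty":0,"tz":0,"roll":0,"jaw":0.2},{"tx":0,"ty":0,"tz":0,"roll":0,"jaw":0.2},{"tx":0,"ty":0,"tz":0,"roll":0,"jaw":0.2}]'
```

```text
time_s: 6.9
position: [0.4706, 0.2542, 0.0827]
tcp_rot: [[-0.228, 0.974, 0.001], [0.974, 0.228, 0.0], [0.0, 0.001, -1.0]]
force: [0.4, -0.3, -0.8]
opening: 0.38
grasp_force: 30.0
```

```bash
python3 -m jog '[{"tx":0,"ty":0,"tz":-1,"roll":0,"jaw":0.2},{"tx":0,"ty":0,"tz":-1,"roll":0,"jaw":0.2},{"tx":0,"ty":0,"tz":-2,"roll":0,"jaw":0.2},{"tx":0,"ty":0,"tz":-3,"roll":0,"jaw":0.2},{"tx":0,"ty":0,"tz":-3,"roll":0,"jaw":0.2},{"tx":0,"ty":0,"tz":-3,"roll":0,"jaw":0.2},{"tx":0,"ty":0,"tz":0,"roll":0,"jaw":0.2},{"tx":0,"ty":0,"tz":0,"roll":0,"jaw":0.2}]'
```

```text
time_s: 7.7
position: [0.4705, 0.2541, 0.2138]
tcp_rot: [[-0.228, 0.974, 0.002], [0.974, 0.228, 0.001], [0.0, 0.002, -1.0]]
force: [-0.0, -1.1, -2.0]
opening: 0.384
grasp_force: 30.0
```

```bash
python3 -m jog '[{"tx":-2,"ty":-0.46,"tz":0,"roll":0,"jaw":0.2},{"tx":-4.6,"ty":-1.07,"tz":0,"roll":0,"jaw":0.2},{"tx":-4.6,"ty":-1.07,"tz":0,"roll":0,"jaw":0.2},{"tx":-4.6,"ty":-1.07,"tz":0,"roll":0,"jaw":0.2},{"tx":-4.6,"ty":-1.07,"tz":0,"roll":0,"jaw":0.2},{"tx":-4.6,"ty":-1.07,"tz":0,"roll":0,"jaw":0.2},{"tx":-4.6,"ty":-1.07,"tz":0,"roll":0,"jaw":0.2},{"tx":-4.6,"ty":-1.07,"tz":0,"roll":0,"jaw":0.2}]'
python3 -m jog '[{"tx":-4.6,"ty":-1.07,"tz":0,"roll":0,"jaw":0.2},{"tx":-4.6,"ty":-1.07,"tz":0,"roll":0,"jaw":0.2},{"tx":-3,"ty":-0.7,"tz":0,"roll":0,"jaw":0.2},{"tx":0,"ty":0,"tz":0,"roll":0.13,"jaw":0.2},{"tx":0,"ty":0,"tz":0,"roll":0.135,"jaw":0.2},{"tx":0,"ty":0,"tz":0,"roll":0,"jaw":0.2},{"tx":0,"ty":0,"tz":0,"roll":0,"jaw":0.2}]'
python3 - <<'E'
from w import *
d,T,s=wcap('w4'); print(s['time_s'],s['position'],np.round(s['tcp_rot'],4),s['opening'])
R=np.array(s['tcp_rot']);P=np.array(s['position'])
for n,z in [('place_a',.045),('rack',.0),('spool_full',.045)]:
    for r in landmark_of('wrist',n)[:3]:
        p=at_z(d,r['point'],z,T); print(n,np.round(r['point'],1),round(r['p'],2),p.round(4),'tool',(R.T@(p-P)).round(4))
t=capture('top');cv2.imwrite('pics/t4.png',t['img'][:,:,::-1])
a=cv2.resize(d['img'][:,:,::-1][:260,100:500],None,fx=2,fy=2)[:520]
cv2.imwrite('pics/w4c.png',a)
E
```

```text
time_s: 8.5
position: [0.4694, -0.0985, 0.2112]
tcp_rot: [[-0.228, 0.974, -0.003], [0.974, 0.228, 0.002], [0.002, -0.003, -1.0]]
force: [0.8, 0.4, -0.9]
opening: 0.39
grasp_force: 30.0
time_s: 9.2
position: [0.4702, -0.2218, 0.2115]
tcp_rot: [[0.032, 0.999, -0.002], [0.999, -0.032, 0.002], [0.002, -0.002, -1.0]]
force: [0.1, -0.5, -1.3]
opening: 0.381
grasp_force: 30.0
9.2 [ 0.47021722 -0.2217525   0.21147864] [[ 0.0321  0.9995 -0.0022]
 [ 0.9995 -0.0321  0.0016]
 [ 0.0016 -0.0022 -1.    ]] 0.3814228921713427
place_a [193.5 288. ] 0.58 [ 0.4751 -0.2207  0.045 ] tool [0.001  0.0052 0.1665]
place_a [260.2 286.8] 0.42 [ 0.4717 -0.2929  0.045 ] tool [-0.0713  0.0042  0.1664]
```

View pics/w4c.png

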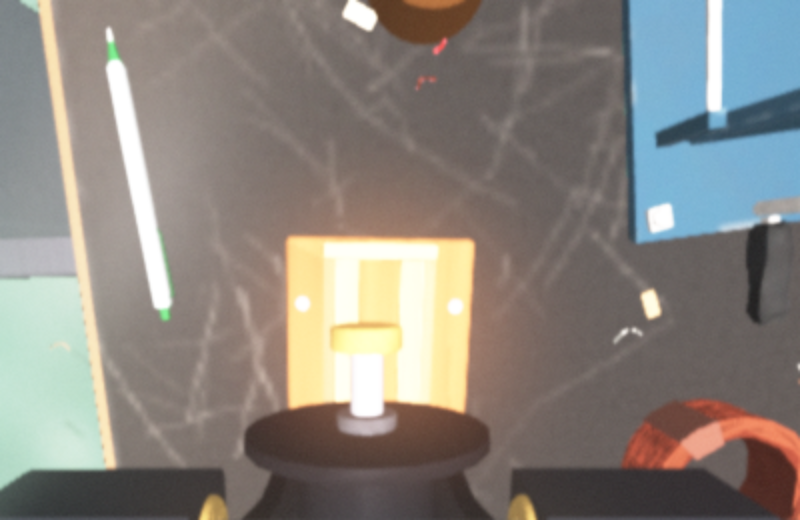

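Run:
```python
from w import *
z=np.load('pics/w4.npz');T=z['T'];d={k:z[k] for k in z.files}
s=read_state();R=np.array(s['tcp_rot']);P=np.array(s['position'])
img=d['img'].astype(int)
# orange board edges per row: saturation test
hsv=cv2.cvtColor(d['img'],cv2.COLOR_RGB2HSV)
m=((hsv[...,2]>180)&(hsv[...,0]<25)).astype(np.uint8)
n,l,st,c=cv2.connectedComponentsWithStats(m[:,:])
i=l[150,250]; print('comp',st[i])
mm=l==i
E=[]
for r in range(122,200,6):
    cs=np.where(mm[r,225:350])[0]+225
    a=at_z(d,(r,cs.min()-.5),.012,T);b=at_z(d,(r,cs.max()+.5),.012,T)
    ta,tb=R.T@(a-P),R.T@(b-P); E.append((ta[0],ta[1],tb[1])); print(r,cs.min(),cs.max(),ta.round(4)[:2],tb.round(4)[:2])
E=np.array(E);mid=E[:,1:].mean(1); k=np.polyfit(E[:,0],mid,1); print('mid line slope deg',np.degrees(k[0]),'at x0',k[1])
rr=np.where(mm[:,290])[0].min();p=at_z(d,(rr-.5,290),.012,T);print('end edge row',rr,(R.T@(p-P)).round(4),p.round(4))
```

```text
comp [ 242  117   96   92 4391]
122 242 337 [ 0.0709 -0.0445] [0.071  0.0562]
128 243 337 [ 0.0648 -0.0437] [0.0649 0.0565]
134 242 336 [ 0.0587 -0.0449] [0.0587 0.0557]
140 242 336 [ 0.0524 -0.0451] [0.0525 0.056 ]
146 242 336 [ 0.0461 -0.0453] [0.0462 0.0562]
152 243 335 [ 0.0398 -0.0445] [0.0399 0.0554]
158 243 335 [ 0.0334 -0.0447] [0.0335 0.0557]
164 243 335 [ 0.0269 -0.0449] [0.027 0.056]
170 243 334 [ 0.0204 -0.0451] [0.0205 0.0552]
176 243 334 [ 0.0138 -0.0453] [0.0139 0.0554]
182 243 334 [ 0.0072 -0.0455] [0.0073 0.0557]
188 243 333 [ 0.0004 -0.0457] [0.0005 0.0549]
194 243 333 [-0.0063 -0.0459] [-0.0062  0.0552]
mid line slope deg 0.9516236434026125 at x0 0.004797857823667217
end edge row 118 [0.0755 0.0064 0.2005] [ 0.4798 -0.1467  0.012 ]
```

```bash
python3 -m jog '[{"tx":0.15,"ty":0.48,"tz":0,"roll":0.017,"jaw":0.2},{"tx":0,"ty":0,"tz":3.5,"roll":0,"jaw":0.2},{"tx":0,"ty":0,"tz":4,"roll":0,"jaw":0.2},{"tx":0,"ty":0,"tz":4,"roll":0,"jaw":0.2},{"tx":0,"ty":0,"tz":3,"roll":0,"jaw":0.2},{"tx":0,"ty":0,"tz":0.5,"roll":0,"jaw":0.2},{"tx":0,"ty":0,"tz":0,"roll":0,"jaw":0.2},{"tx":0,"ty":0,"tz":0,"roll":0,"jaw":0.2}]'
python3 -m jog '[{"tx":0,"ty":0,"tz":0.5,"roll":0,"jaw":0.2},{"tx":0,"ty":0,"tz":0.3,"roll":0,"jaw":0.2},{"tx":0,"ty":0,"tz":0.2,"roll":0,"jaw":0.2},{"tx":0,"ty":0,"tz":0,"roll":0,"jaw":0.2},{"tx":0,"ty":0,"tz":0,"roll":0,"jaw":0.2}]'
```

```text
time_s: 10.25
position: [0.4769, -0.2216, 0.0638]
tcp_rot: [[0.052, 0.999, 0.002], [0.999, -0.052, -0.002], [-0.002, 0.002, -1.0]]
force: [0.3, -0.8, -0.5]
opening: 0.379
grasp_force: 30.0
time_s: 10.75
position: [0.4758, -0.221, 0.0527]
tcp_rot: [[0.052, 0.999, 0.0], [0.999, -0.052, -0.0], [-0.0, 0.0, -1.0]]
force: [-0.4, 1.1, -1.1]
opening: 0.384
grasp_force: 30.0
```

```bash
python3 -m jog '[{"tx":0,"ty":0,"tz":0.2,"roll":0,"jaw":0.2},{"tx":0,"ty":0,"tz":0.1,"roll":0,"jaw":0.2},{"tx":0,"ty":0,"tz":0,"roll":0,"jaw":0.2},{"tx":0,"ty":0,"tz":0,"roll":0,"jaw":0.2}]'
```

```text
time_s: 11.15
position: [0.4759, -0.2212, 0.0505]
tcp_rot: [[0.052, 0.999, 0.001], [0.999, -0.052, -0.001], [-0.001, 0.001, -1.0]]
force: [-1.8, -0.0, 7.1]
opening: 0.382
grasp_force: 30.0
```

```bash
python3 -m jog '[{"tx":0,"ty":0,"tz":0,"roll":0,"jaw":0.6},{"tx":0,"ty":0,"tz":0,"roll":0,"jaw":0.6},{"tx":0,"ty":0,"tz":0,"roll":0,"jaw":0.6},{"tx":0,"ty":0,"tz":-2,"roll":0,"jaw":0.6},{"tx":0,"ty":0,"tz":-4,"roll":0,"jaw":0.6},{"tx":0,"ty":0,"tz":-4,"roll":0,"jaw":0.6},{"tx":0,"ty":0,"tz":-3,"roll":0,"jaw":1}]'
python3 -m jog '[{"tx":-4.1,"ty":0,"tz":0,"roll":0,"jaw":1},{"tx":-4.1,"ty":0,"tz":0,"roll":0,"jaw":1},{"tx":-4.1,"ty":0,"tz":0,"roll":0,"jaw":1},{"tx":0,"ty":0,"tz":0,"roll":0,"jaw":1},{"tx":0,"ty":0,"tz":0,"roll":0,"jaw":1}]'
python3 - <<'E'
from w import *
d,T,s=wcap('w5'); print(s['time_s'],s['position'],np.round(s['tcp_rot'],4),s['opening'])
R=np.array(s['tcp_rot']);P=np.array(s['position'])
for n,z in [('spool_full',.045),('spool_empty',.045)]:
    for r in landmark_of('wrist',n)[:2]:
        p=at_z(d,r['point'],z,T); print(n,np.round(r['point'],1),round(r['p'],2),p.round(4),'tool',(R.T@(p-P)).round(4))
cv2.imwrite('pics/w5c.png',cv2.resize(d['img'][:,:,::-1][100:300,160:420],None,fx=3,fy=3))
E
```

```text
time_s: 11.85
position: [0.4762, -0.2212, 0.1815]
tcp_rot: [[0.052, 0.999, 0.001], [0.999, -0.052, -0.001], [-0.001, 0.001, -1.0]]
force: [0.7, 0.1, -0.2]
opening: 0.631
grasp_force: 0.0
time_s: 12.35
position: [0.4689, -0.3443, 0.179]
tcp_rot: [[0.054, 0.999, -0.001], [0.999, -0.054, 0.001], [0.001, -0.001, -1.0]]
force: [-0.9, -0.2, 0.1]
opening: 0.982
grasp_force: 0.0
12.35 [ 0.46885978 -0.34430128  0.17899538] [[ 5.400e-02  9.985e-01 -6.000e-04]
 [ 9.985e-01 -5.400e-02  1.200e-03]
 [ 1.200e-03 -7.000e-04 -1.000e+00]] 0.981528927693985
spool_full [203.1 283.6] 0.94 [ 0.4695 -0.345   0.045 ] tool [-0.0008  0.0008  0.134 ]
spool_empty [ 51.8 284.4] 0.82 [ 0.477  -0.2197  0.045 ] tool [0.1247 0.0015 0.1341]
```

View pics/w5c.png

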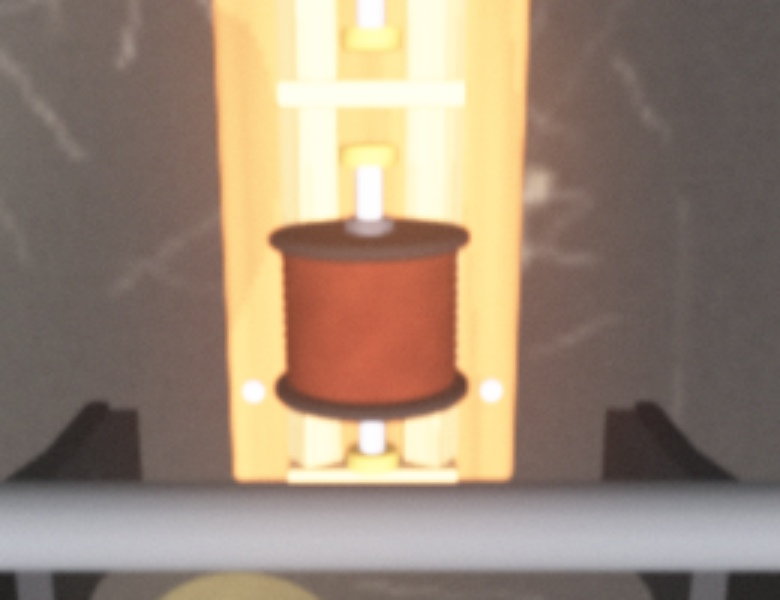

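Run:
```python
from w import *
z=np.load('pics/w5.npz');T=z['T'];d={k:z[k] for k in z.files}
s=read_state();R=np.array(s['tcp_rot']);P=np.array(s['position'])
for n,r,c in [('f1l',178.8,250),('f1r',178.8,316),('f2l',228.8,252),('f2r',228.8,315.7),('col1',151.7,283),('col2',252.5,284)]:
    p=at_z(d,(r,c),.045,T);print(n,p.round(4),(R.T@(p-P)).round(4))
```

```text
f1l [ 0.4409 -0.3211  0.045 ] [ 0.0193 -0.0289  0.1342]
f1r [ 0.4994 -0.3243  0.045 ] [0.0191 0.0296 0.1341]
f2l [ 0.439  -0.3678  0.045 ] [-0.0274 -0.0285  0.1341]
f2r [ 0.4978 -0.371   0.045 ] [-0.0276  0.0304  0.134 ]
col1 [ 0.4715 -0.299   0.045 ] [0.043  0.0004 0.1342]
col2 [ 0.4672 -0.3929  0.045 ] [-0.051  0.001  0.134]
```

```bash
python3 -m jog '[{"tx":-0.35,"ty":0.07,"tz":3,"roll":0,"jaw":1},{"tx":0,"ty":0,"tz":3.5,"roll":0,"jaw":1},{"tx":0,"ty":0,"tz":3.5,"roll":0,"jaw":1},{"tx":0,"ty":0,"tz":2,"roll":0,"jaw":1},{"tx":0,"ty":0,"tz":0.9,"roll":0,"jaw":1},{"tx":0,"ty":0,"tz":0,"roll":0,"jaw":1},{"tx":0,"ty":0,"tz":0,"roll":0,"jaw":1}]'
python3 -m jog '[{"tx":0,"ty":0,"tz":0,"roll":0,"jaw":0.5},{"tx":0,"ty":0,"tz":0,"roll":0,"jaw":0.5},{"tx":0,"ty":0,"tz":0,"roll":0,"jaw":0.5},{"tx":0,"ty":0,"tz":0,"roll":0,"jaw":0.5},{"tx":0,"ty":0,"tz":0,"roll":0,"jaw":0.5},{"tx":0,"ty":0,"tz":0,"roll":0,"jaw":0.5}]'
```

```text
time_s: 13.2
position: [0.4706, -0.3473, 0.0514]
tcp_rot: [[0.051, 0.999, 0.001], [0.999, -0.051, -0.001], [-0.001, 0.001, -1.0]]
force: [0.5, -0.5, 0.5]
opening: 0.996
grasp_force: 0.0
time_s: 13.8
position: [0.4684, -0.3473, 0.0509]
tcp_rot: [[0.05, 0.999, -0.003], [0.999, -0.05, 0.001], [0.0, -0.003, -1.0]]
force: [-4.8, -0.2, 5.3]
opening: 0.676
grasp_force: 30.0
```

```bash
python3 -m jog '[{"tx":0,"ty":0,"tz":-1,"roll":0,"jaw":0.5},{"tx":0,"ty":0,"tz":-2,"roll":0,"jaw":0.5},{"tx":0,"ty":0,"tz":-3,"roll":0,"jaw":0.5},{"tx":0,"ty":0,"tz":-3.5,"roll":0,"jaw":0.5},{"tx":0,"ty":0,"tz":-3.5,"roll":0,"jaw":0.5},{"tx":0,"ty":0,"tz":-3,"roll":0,"jaw":0.5},{"tx":0,"ty":0,"tz":0,"roll":0,"jaw":0.5},{"tx":0,"ty":0,"tz":0,"roll":0,"jaw":0.5}]'
```

```text
time_s: 14.6
position: [0.4698, -0.3468, 0.2103]
tcp_rot: [[0.052, 0.999, 0.0], [0.999, -0.052, 0.0], [0.0, 0.0, -1.0]]
force: [-0.6, 1.9, -5.7]
opening: 0.673
grasp_force: 30.0
```

```bash
python3 -m jog '[{"tx":2.2,"ty":-0.11,"tz":0,"roll":0,"jaw":0.5},{"tx":4.3,"ty":-0.22,"tz":0,"roll":0,"jaw":0.5},{"tx":4.3,"ty":-0.22,"tz":0,"roll":0,"jaw":0.5},{"tx":4.3,"ty":-0.22,"tz":0,"roll":0,"jaw":0.5},{"tx":4.3,"ty":-0.22,"tz":0,"roll":0,"jaw":0.5},{"tx":4.3,"ty":-0.22,"tz":0,"roll":0,"jaw":0.5},{"tx":4.3,"ty":-0.22,"tz":0,"roll":0,"jaw":0.5},{"tx":4.3,"ty":-0.22,"tz":0,"roll":0,"jaw":0.5}]'
python3 -m jog '[{"tx":4.3,"ty":-0.22,"tz":0,"roll":0,"jaw":0.5},{"tx":4.3,"ty":-0.22,"tz":0,"roll":0,"jaw":0.5},{"tx":4.3,"ty":-0.22,"tz":0,"roll":0,"jaw":0.5},{"tx":4.3,"ty":-0.22,"tz":0,"roll":0,"jaw":0.5},{"tx":4.3,"ty":-0.22,"tz":0,"roll":0,"jaw":0.5},{"tx":4.3,"ty":-0.22,"tz":0,"roll":0,"jaw":0.5},{"tx":4.3,"ty":-0.22,"tz":0,"roll":0,"jaw":0.5},{"tx":2,"ty":-0.1,"tz":0,"roll":0,"jaw":0.5}]'
python3 -m jog '[{"tx":0,"ty":0,"tz":0,"roll":-0.14,"jaw":0.5},{"tx":0,"ty":0,"tz":0,"roll":-0.142,"jaw":0.5},{"tx":0,"ty":0,"tz":0,"roll":0,"jaw":0.5},{"tx":0,"ty":0,"tz":0,"roll":0,"jaw":0.5},{"tx":0,"ty":0,"tz":0,"roll":0,"jaw":0.5}]'
```

```text
time_s: 15.4
position: [0.4683, -0.0217, 0.2083]
tcp_rot: [[0.053, 0.999, -0.005], [0.999, -0.053, 0.002], [0.002, -0.005, -1.0]]
force: [1.3, -0.4, -4.2]
opening: 0.671
grasp_force: 30.0
time_s: 16.2
position: [0.4686, 0.3006, 0.2078]
tcp_rot: [[0.049, 0.999, -0.004], [0.999, -0.049, 0.0], [-0.0, -0.004, -1.0]]
force: [0.2, -0.4, -4.4]
opening: 0.671
grasp_force: 30.0
time_s: 16.7
position: [0.47, 0.2971, 0.2095]
tcp_rot: [[-0.226, 0.974, -0.002], [0.974, 0.226, -0.001], [-0.0, -0.002, -1.0]]
force: [0.4, -0.2, -5.2]
opening: 0.67
grasp_force: 30.0
```

```bash
python3 -m jog '[{"tx":-4.2,"ty":-0.92,"tz":0,"roll":0.002,"jaw":0.5},{"tx":0,"ty":0,"tz":3.5,"roll":0,"jaw":0.5},{"tx":0,"ty":0,"tz":3.5,"roll":0,"jaw":0.5},{"tx":0,"ty":0,"tz":0,"roll":0,"jaw":0.5},{"tx":0,"ty":0,"tz":0,"roll":0,"jaw":0.5},{"tx":0,"ty":0,"tz":0,"roll":0,"jaw":0.5}]'
python3 - <<'E'
from w import *
d,T,s=wcap('w6'); print(s['time_s'],s['position'],np.round(s['tcp_rot'],4))
R=np.array(s['tcp_rot']);P=np.array(s['position'])
for n,z in [('mouth_a',.078),('stand',0)]:
    for r in landmark_of('wrist',n)[:2]:
        p=at_z(d,r['point'],z,T); print(n,np.round(r['point'],1),round(r['p'],2),p.round(4),'tool',(R.T@(p-P)).round(4))
a=cv2.resize(d['img'][:,:,::-1][100:300,160:420],None,fx=2,fy=2)
e=capture('side')['img'][:,:,::-1][130:240,180:310]
cv2.imwrite('pics/w6c.png',np.vstack([a[:360],cv2.resize(e,(520,440))[:240]]))
E
```

```text
time_s: 17.3
position: [0.4726, 0.255, 0.1421]
tcp_rot: [[-0.226, 0.974, 0.003], [0.974, 0.226, 0.001], [0.0, 0.003, -1.0]]
force: [0.4, -0.6, -4.2]
opening: 0.674
grasp_force: 30.0
17.3 [0.47255663 0.25502276 0.14208283] [[-2.257e-01  9.742e-01  3.300e-03]
 [ 9.742e-01  2.257e-01  1.000e-03]
 [ 3.000e-04  3.500e-03 -1.000e+00]]
```

View pics/w6c.png

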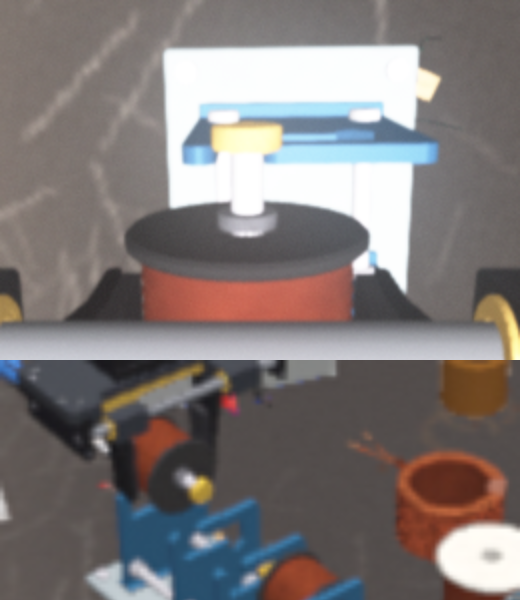

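The picture shows the full spool held level above the bay, with its brass collar at crop (135, 245) outside the outer cheek plate. I'll check how the spool sits in the tool frame along the arbor by comparing predicted rows.

Run:
```python
from w import *
z=np.load('pics/w6.npz');d={k:z[k] for k in z.files};T=d['tool_from_camera']
for n,p in [('collar top x44',(.044,0,-.003)),('collar top x50',(.050,0,-.003)),('collar end low',(.050,0,.0140)),('flange top x25',(.025,0,-.0245)),('fl top x21',(.021,0,-.0245)),('flange left',(.023,-.03,.0055)),('flange right',(.023,.03,.0055))]:
    r,c=proj(d,p,T); print(n,'crop row',round((r-100)*2,1),'col',round((c-160)*2,1))
# stand plate: outer top edge in world, seat y from empty grasp
s=read_state();M=np.eye(4);M[:3,:3]=s['tcp_rot'];M[:3,3]=s['position']
for r,c in [(100+160/2,160+300/2),(100+118/2,160+300/2)]:
    p=at_z(d,(r,c),.095,d['T']); print('plate edge tool',(np.linalg.inv(M)@np.r_[p,1])[:3].round(4))
```

```text
collar top x44 crop row 160.3 col 245.1
collar top x50 crop row 133.5 col 245.0
collar end low crop row 124.5 col 245.2
flange top x25 crop row 273.6 col 245.0
fl top x21 crop row 292.5 col 245.1
flange left crop row 239.0 col 123.0
flange right crop row 238.8 col 367.5
plate edge tool [0.0352 0.0173 0.047 ]
plate edge tool [0.0479 0.017  0.047 ]
```

```bash
python3 -m jog '[{"tx":0.15,"ty":-0.1,"tz":0,"roll":0,"jaw":0.5},{"tx":0,"ty":0,"tz":0,"roll":0,"jaw":0.5},{"tx":0,"ty":0,"tz":0,"roll":0,"jaw":0.5}]'
python3 -m jog '[{"tx":0,"ty":0,"tz":0,"roll":0,"jaw":0.5}]' | sed -n 2p
python3 -m jog '[{"tx":0,"ty":0,"tz":0,"roll":0,"jaw":0.5}]' | sed -n 2p
python3 -m jog '[{"tx":0,"ty":0,"tz":0,"roll":0,"jaw":0.5}]' | sed -n 2p
```

```text
time_s: 17.8
position: [0.4697, 0.2558, 0.1407]
tcp_rot: [[-0.226, 0.974, 0.0], [0.974, 0.226, 0.0], [-0.0, 0.0, -1.0]]
force: [0.3, 0.0, -4.9]
opening: 0.672
grasp_force: 30.0
position: [0.4698, 0.2558, 0.1406]
position: [0.4698, 0.2557, 0.1405]
position: [0.4698, 0.2557, 0.1405]
```

```bash
python3 -m jog '[{"tx":0,"ty":0,"tz":1.5,"roll":0,"jaw":0.5},{"tx":0,"ty":0,"tz":1.5,"roll":0,"jaw":0.5},{"tx":0,"ty":0,"tz":1,"roll":0,"jaw":0.5},{"tx":0,"ty":0,"tz":0.7,"roll":0,"jaw":0.5},{"tx":0,"ty":0,"tz":0,"roll":0,"jaw":0.5},{"tx":0,"ty":0,"tz":0,"roll":0,"jaw":0.5},{"tx":0,"ty":0,"tz":0,"roll":0,"jaw":0.5}]'
```

```text
time_s: 18.8
position: [0.4704, 0.2559, 0.0941]
tcp_rot: [[-0.226, 0.974, 0.001], [0.974, 0.226, 0.0], [0.0, 0.001, -1.0]]
force: [-0.4, 0.2, -4.2]
opening: 0.67
grasp_force: 30.0
```

```bash
python3 -m jog '[{"tx":0,"ty":0,"tz":0.5,"roll":0,"jaw":0.5},{"tx":0,"ty":0,"tz":0.5,"roll":0,"jaw":0.5},{"tx":0,"ty":0,"tz":0,"roll":0,"jaw":0.5},{"tx":0,"ty":0,"tz":0,"roll":0,"jaw":0.5},{"tx":0,"ty":0,"tz":0,"roll":0,"jaw":0.5}]'
```

```text
time_s: 19.3
position: [0.4699, 0.2557, 0.0835]
tcp_rot: [[-0.226, 0.974, 0.0], [0.974, 0.226, 0.0], [0.0, 0.0, -1.0]]
force: [0.1, -0.4, -4.5]
opening: 0.674
grasp_force: 30.0
```

Free in the mouth. Now moving it back under the lips.

```bash
python3 -m jog '[{"tx":0,"ty":1,"tz":0,"roll":0,"jaw":0.5},{"tx":0,"ty":1,"tz":0,"roll":0,"jaw":0.5},{"tx":0,"ty":1,"tz":0,"roll":0,"jaw":0.5},{"tx":0,"ty":0.5,"tz":0,"roll":0,"jaw":0.5},{"tx":0,"ty":0.5,"tz":0,"roll":0,"jaw":0.5},{"tx":0,"ty":0,"tz":0,"roll":0,"jaw":0.5},{"tx":0,"ty":0,"tz":0,"roll":0,"jaw":0.5},{"tx":0,"ty":0,"tz":0,"roll":0,"jaw":0.5}]'
```

```text
time_s: 20.1
position: [0.5081, 0.2646, 0.0834]
tcp_rot: [[-0.226, 0.974, -0.001], [0.974, 0.226, -0.0], [-0.0, -0.001, -1.0]]
force: [-0.3, 0.2, -4.2]
opening: 0.672
grasp_force: 30.0
```

```bash
python3 -m jog '[{"tx":0,"ty":0.06,"tz":0.4,"roll":0,"jaw":0.5},{"tx":0,"ty":0,"tz":0.4,"roll":0,"jaw":0.5},{"tx":0,"ty":0,"tz":0.3,"roll":0,"jaw":0.5},{"tx":0,"ty":0,"tz":0.2,"roll":0,"jaw":0.5},{"tx":0,"ty":0,"tz":0,"roll":0,"jaw":0.5},{"tx":0,"ty":0,"tz":0,"roll":0,"jaw":0.5},{"tx":0,"ty":0,"tz":0,"roll":0,"jaw":0.5}]'
```

```text
time_s: 20.8
position: [0.509, 0.2648, 0.0705]
tcp_rot: [[-0.226, 0.974, -0.001], [0.974, 0.226, -0.0], [-0.0, -0.001, -1.0]]
force: [-0.8, 0.1, -2.8]
opening: 0.669
grasp_force: 30.0
```

Contact is starting, with weight coming off the gripper. A little further down.

```bash
python3 -m jog '[{"tx":0,"ty":0,"tz":0.1,"roll":0,"jaw":0.5},{"tx":0,"ty":0,"tz":0,"roll":0,"jaw":0.5},{"tx":0,"ty":0,"tz":0,"roll":0,"jaw":0.5},{"tx":0,"ty":0,"tz":0,"roll":0,"jaw":0.5}]'
```

```text
time_s: 21.2
position: [0.5091, 0.2648, 0.07]
tcp_rot: [[-0.226, 0.974, -0.0], [0.974, 0.226, -0.0], [-0.0, -0.0, -1.0]]
force: [-3.2, -1.2, 5.1]
opening: 0.674
grasp_force: 30.0
```

```bash
python3 -m jog '[{"tx":0,"ty":0,"tz":0,"roll":0,"jaw":0.9},{"tx":0,"ty":0,"tz":0,"roll":0,"jaw":0.9},{"tx":0,"ty":0,"tz":0,"roll":0,"jaw":0.9},{"tx":0,"ty":0,"tz":-2,"roll":0,"jaw":0.9},{"tx":0,"ty":0,"tz":-4,"roll":0,"jaw":0.9},{"tx":0,"ty":0,"tz":-4,"roll":0,"jaw":0.9},{"tx":0,"ty":0,"tz":-4,"roll":0,"jaw":0.9},{"tx":0,"ty":0,"tz":-3,"roll":0,"jaw":0.9}]'
python3 -m jog '[{"tx":4,"ty":0,"tz":0,"roll":0,"jaw":0.9},{"tx":4,"ty":0,"tz":0,"roll":0,"jaw":0.9},{"tx":4,"ty":0,"tz":0,"roll":0,"jaw":0.9},{"tx":4,"ty":0,"tz":0,"roll":0,"jaw":0.9},{"tx":0,"ty":0,"tz":0,"roll":0,"jaw":0.9},{"tx":0,"ty":0,"tz":0,"roll":0,"jaw":0.9}]'
python3 - <<'E'
from w import *
S=capture('side');s=[(n,landmark_of('side',n)) for n in('spool_full','spool_used','spool_empty','varnish_pot')]
T=capture('top');t=[(n,landmark_of('top',n)) for n in('spool_full','spool_used','spool_empty','varnish_pot')]
for z in zip(s,t): print(z[0][0],[[(np.round(r['point'],1).tolist(),round(r['p'],2)) for r in q[1][:3]] for q in z])
a=cv2.resize(S['img'][130:360,180:380][:,:,::-1],None,fx=2.6,fy=2.6);b=cv2.resize(T['img'][150:260,120:440][:,:,::-1],(260,90))
cv2.imwrite('pics/fin.png',a[:600])
cv2.imwrite('pics/fint.png',cv2.resize(T['img'][150:260,120:440][:,:,::-1],None,fx=2.4,fy=2.4))
E
```

```text
time_s: 22.0
position: [0.5107, 0.2653, 0.2423]
tcp_rot: [[-0.226, 0.974, 0.004], [0.974, 0.226, 0.001], [0.0, 0.004, -1.0]]
force: [-0.3, -0.3, -0.4]
opening: 0.904
grasp_force: 0.0
time_s: 22.6
position: [0.473, 0.4215, 0.2392]
tcp_rot: [[-0.228, 0.974, 0.0], [0.974, 0.228, -0.0], [-0.0, 0.0, -1.0]]
force: [-0.1, 0.9, -0.0]
opening: 0.902
grasp_force: 0.0
spool_full [[([171.7, 231.7], 0.8), ([285.5, 291.6], 0.35)], [([198.7, 152.7], 0.8)]]
spool_used [[([191.7, 260.6], 0.81)], [([188.4, 203.4], 0.66), ([206.6, 183.4], 0.43)]]
spool_empty [[([284.1, 294.0], 0.69)], [([212.9, 354.2], 0.85), ([203.3, 184.0], 0.32)]]
varnish_pot [[([244.4, 269.8], 0.69)], [([202.6, 274.6], 0.72)]]
```

View pics/fin.png

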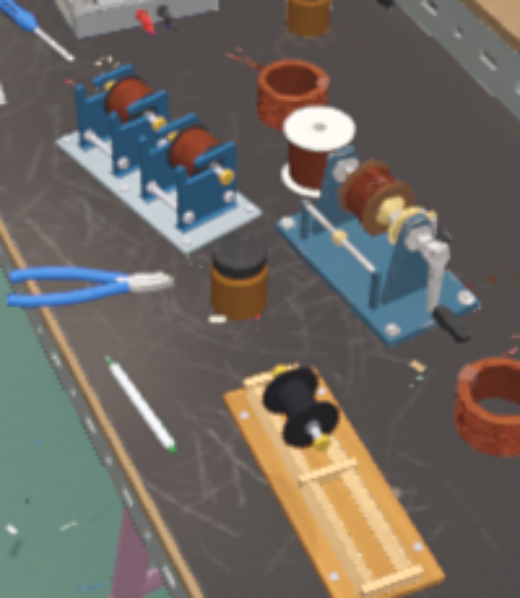

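View pics/fint.png

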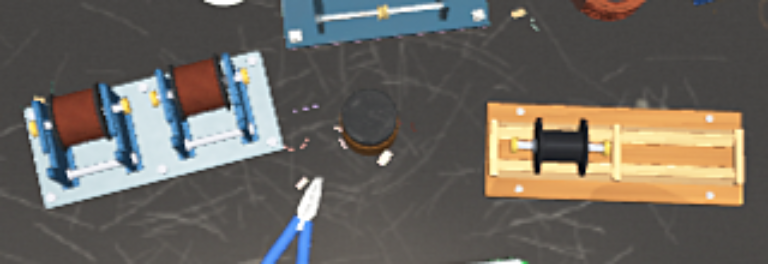

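Both views show the full spool seated in the left bay, (100, 135) in the side crop, matching its neighbour at (150, 195). The empty spool lies in the rack's left place (410, 300), and the pot is upright and unmoved. Handing in.

```bash
python3 -c "from rig import hand_in; print(hand_in())"
```

```text
the job is handed in; nothing more can be done
None
```

The spool change is done and handed in: the empty spool is in the rack's left place, the full one is seated in the stand's left bay, and the other spool and the varnish pot were left untouched, at about 23 s of the 64 s allowed.

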